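# Lay the try square flush on the shelf panel

## Robot

A 7-joint arm with a two-finger parallel gripper is mounted at the origin on the work surface. World frame = base frame: x ahead of the robot, y to its left, z up, the work surface at z = 0. Lengths are in m, angles in rad, forces in N, time in s.
With the tool pointing down it reaches from about 0.4 to 0.85 m from the base axis. Payload 10.4 kg.
Tool frame: the origin (TCP) lies at the very end of the fingers, on their centre line; the grasp point (between the pads) lies 19 mm behind it; z points along the fingers, y is the line along which they close (so a half turn about z gives the same grasp; the last joint's range is limited). The gripper opens to 85 mm and grips with 20 to 120 N. Pads are 22 mm wide; open, the fingers measure 114 mm over their backs; the gripper's body (76 mm by 85 mm) begins 54 mm behind the grasp point. The pads swing forward as they close: fully open they stand 13 mm farther back than shut.
Start: joints at [1.105, 0.332, -0.065, 1.46, 0.022, 1.35, -0.088], TCP at [0.268, -0.565, 0.231] pointing down, gripper open.
Joint ranges: [-2.6, 2.6], [-0.5, 2.12], [-1.47, 1.34], [0.16, 2.42], [-1.27, 4.41], [0.06, 2.06], [-2.6, 2.6]. Speed limits (rad/s): [2.22, 2.22, 2.79, 2.79, 3.14, 3.14, 3.14].

## Interface

Orientations are given as a unit quaternion [x, y, z, w].
In Python, from workcell import * gives the robot as it stands. The module is installed in compiled form; this text tells all that it offers.
- The arm moves only by the tool carry_out, never from a script. Its argument "motion" is a list of rows, each an object with "xyz": the shift along the tool's x, y, z in m, a list of three; "angular": the turn, a rotation vector about the tool's x, y, z in degrees, a list of three. A call has 1 to 12 rows; each row is the pose to reach, as a shift and turn from the pose commanded when the call began, along the tool's axes at that moment; what a row does not reach only later rows make up. A row lasts 1/10 s, in which the tool goes at most 50 mm and 8.59 degrees, less where a joint would pass 70% of its speed; a pose out of reach is approached as far as the arm can. A call with a gripper value outside its range is refused whole. "hand" is the opening, from 0 (shut) to 1 (fully open), set as the call begins (left out, the last holds). The fingers move at their own pace and stop on an object; "grip_force" is the grip in N (left out, the last holds). Time passes only in rows, so rows that repeat a pose let the fingers close. It gives the time, the measured TCP pose, the force, the opening and the grip force at its end, in the units of the state.
- get_obs(): the state, without advancing time (a new reading comes with each control period).
- camera(name): name is "side" or "top"; returns a dict with "img" (420x560x3 uint8, red, green, blue), "fx", "fy", "cx", "cy" (pixels), "extrinsics" (4x4, takes a point from camera to world coordinates). Camera axes: x right, y up, looking along -z (the intrinsics and any distortion apply to the point x, -y, -z); pixel columns grow to the right and rows downward; lengths in m; the calibration is good to about 2 mm. A picture is of the moment at which its call begins. There is no depth.
- hand_in(): hands the job in; it is judged then, once.
The state is a dict: "clock": time; "joint_pos": joint angles; "joint_velocities": joint speeds; "tau": joint torques, N m; "position": TCP position; "ee_rot": TCP orientation; "ft_force": force on the tool from outside, world axes, zero at the start; "torque": the same for the moment, N m; "grip_width": opening from 0.0 (shut) to 1.0 (fully open); "grasp_force": force on a finger pad.
Only numpy, scipy, OpenCV 4.12 (cv2) and the standard library are available. Lean on these libraries where they do the work, as an engineer would, in place of code of your own. Each camera call takes 0.05 s, during which the arm holds its last target. There are 200 camera calls.

## Task

A cream shelf panel is clamped to the bench for marking out. Pick up the red-stocked try square and lay it for drawing the line at the yellow tape: its stock flat on the bench and flush along the panel's front edge, its blade lying over the panel within the yellow tape strip (not the blue one). Let go of it there, and leave the white tumbler, the green pencil and the tape roll where they are.

Things in the scene. Friction and masses are not known exactly. Their poses are not given: they have to be found in the camera images.
- square: Try square lying flat, 0.36 kg. Red stock: x -30..0, y -60..60, z 0..24 mm. Aluminium blade: x 0..140, y -14..14, z 21..24 mm, so it passes 1 mm over the panel when the stock stands on the bench. Origin: middle of the lower edge of the stock's flush face (where the blade comes out); x along the blade, y along the stock, z up.
- square_grip (a point): Centre of the black grip block on the square's stock, at square x = -15, y = 0, z = 43 mm. The block is 36 (x) x 32 (y) mm and reaches from z = 24 to z = 62 mm: hold the square by it.
- stock_left (a point): Point on the flush face of the stock, 55 mm from its middle (square y = +55 mm), 10 mm above its underside.
- stock_right (a point): Point on the flush face of the stock, 55 mm from its middle (square y = -55 mm), 10 mm above its underside.
- shelf_panel: Cream shelf panel, fixed, lying on the bench, 220 deep (x) x 340 wide (y) x 20 mm high. Origin: middle of the lower edge of its front face (the long face towards the robot), at bench height. x runs from the front edge across the panel, away from the robot; y along the front edge. Two blue clamps, up to 65 mm high, hold its far edge at y = -100 and +100 mm.
- tape_yellow: Yellow tape strip stuck on the panel square to the front edge, 50 wide (y) x 170 long (x); it also runs down the front face. Origin: on the panel's upper front edge, on the strip's centre line; x along the strip, away from the robot. It may be the left or the right strip.
- tape_blue: Blue tape strip of the same shape on the panel; not to be used. Origin and axes as for the yellow one.
- tumbler: White plastic tumbler, 84 mm across, 105 high, origin under its centre. Leave alone.
- pencil: Green flat carpenter's pencil, 175 x 14 x 9 mm, lying along its x, origin under its middle. Leave alone.
- tape_roll: Roll of yellow tape lying flat, 96 mm across, 25 high, origin under its centre. Leave alone.

How it is judged:
At the end, for the whole second after the job is handed in: The square lies at rest, level (within 1.7 degrees), its stock down on the bench (within 4 mm); both ends of the stock's flush face are within 3 mm of the panel's front face; the blade points over the panel with its centre line within 10 mm of the yellow tape's centre line (x of stock_left in the frame of shelf_panel between -0.003 and 0.003 m and x of stock_right in the frame of shelf_panel between -0.003 and 0.003 m and y of square in the frame of tape_yellow between -0.01 and 0.01 m and angle between square's own z axis and vertical below 0.03 rad and height (world z) of square below 0.004 m and linear speed of square below 0.01 m/s); the robot touches nothing.
It fails at once if the tumbler, the pencil or the tape roll is moved by more than 30 mm (distance of any of tumbler, pencil, tape_roll from where it was at the start of the episode above 0.03 m).
It also fails if it takes over 35 s, if anything falls off the work surface, if the arm or the gripper's body presses on something with over 40 N, if the wrist force passes 120 N, or if a joint passes its speed limit or range.

## Working session

There is one attempt and no reset: what is moved stays moved. The work goes in short steps, Python scripts to look and compute and a tool call to move; the robot and the scene stay as the last step left them, time stands still between calls to the robot, and variables do not carry over. Pictures are saved under pics/ and viewed, at most 10 in all, crops included, and the job is handed in when it is done.

Besides the shell and the picture viewer there is one more tool, called after "Call:" in YAML: its name, and indented under it one key for each argument. carry_out: Moves the arm, as the interface text tells. Its arguments: {"type":"object","properties":{"motion":{"type":"array"},"hand":{"type":"number"},"grip_force":{"type":"number"}},"required":["motion"]}

```bash
mkdir -p pics
python3 - <<'E'
from workcell import *
import cv2,pickle
d={}
for n in("top","side"):
    c=camera(n);d[n]=c;cv2.imwrite(f"pics/{n}0.png",c["img"][:,:,::-1])
    print(n,{k:c[k] for k in c if k!="img"})
pickle.dump(d,open("c0.pkl","wb"))
o=get_obs();print(o["clock"],o["position"],o["ee_rot"],o["ft_force"])
E
```

```text
top {'fx': 458.50212186376683, 'fy': 458.50212186376683, 'cx': 282.8270870051655, 'cy': 206.88096066460253, 'extrinsics': array([[ 0.02327385,  0.99109718, -0.13109042,  0.3716797 ],
       [-0.99972755,  0.02284028, -0.00481018,  0.00822988],
       [-0.00177322,  0.13116666,  0.99135875,  1.4537736 ],
       [ 0.        ,  0.        ,  0.        ,  1.        ]])}
side {'fx': 490.19216544491087, 'fy': 490.19216544491087, 'cx': 274.4678509121896, 'cy': 207.84338297928522, 'extrinsics': array([[-0.99200898,  0.08250892, -0.0954487 ,  0.42070992],
       [-0.12603691, -0.68244795,  0.71998576,  1.09065457],
       [-0.00573353,  0.7262624 ,  0.68739366,  1.08786227],
       [ 0.        ,  0.        ,  0.        ,  1.        ]])}
0.1 [ 0.26763685 -0.56443938  0.2306256 ] [ 9.75590349e-01  2.19597578e-01 -1.82556819e-04 -5.83834468e-04] [ 0.2355005   0.68754945 -0.21681606]
```

View pics/top0.png

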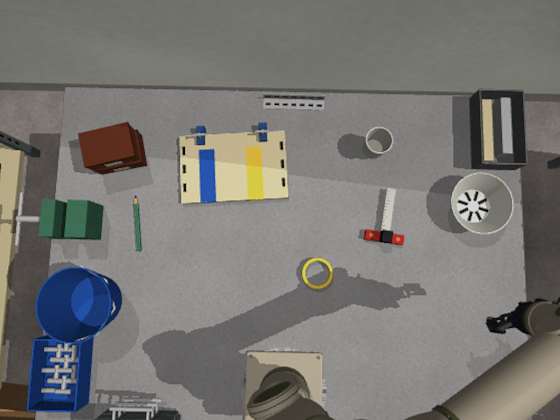

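View pics/side0.png

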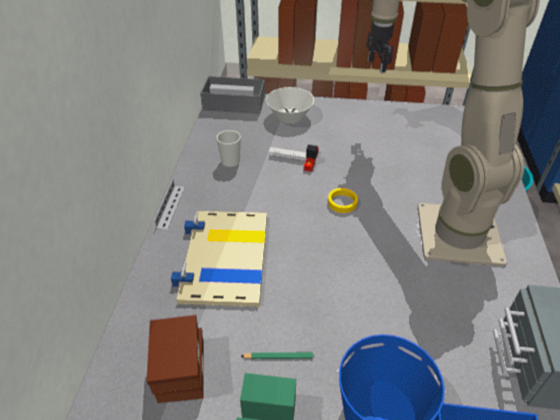

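Top view: the panel's front edge runs along row ~200 (cols 181–288), with the yellow strip at cols 247–262 and the blue one at 200–215. The square's red stock is at about (384,237) with its blade pointing up the image to (390,190). The tumbler is at (378,140), the roll at (318,273) and the pencil at (138,222). The side view agrees, with the tape roll at (343,200).

```bash
cat > h.py <<'E'
import numpy as np,cv2
def ray(c,px,z):
    "pixels (N,2) -> world points on plane height z"
    px=np.atleast_2d(np.asarray(px,float)); E=c["extrinsics"]
    d=np.c_[(px[:,0]-c["cx"])/c["fx"],-(px[:,1]-c["cy"])/c["fy"],-np.ones(len(px))]@E[:3,:3].T
    return E[:3,3]+d*((z-E[2,3])/d[:,2:])
def proj(c,P):
    E=c["extrinsics"];q=(np.atleast_2d(P)-E[:3,3])@E[:3,:3]
    return np.c_[c["cx"]-c["fx"]*q[:,0]/q[:,2],c["cy"]+c["fy"]*q[:,1]/q[:,2]]
def mask(c,lo,hi,roi):
    h=cv2.cvtColor(c["img"],cv2.COLOR_RGB2HSV);m=cv2.inRange(h,lo,hi);r=np.zeros_like(m)
    x0,y0,x1,y1=roi;r[y0:y1,x0:x1]=m[y0:y1,x0:x1];return r
def line(P):
    "centroid, unit direction"
    vx,vy,x,y=cv2.fitLine(np.float32(P[:,:2]),cv2.DIST_HUBER,0,.001,.001).ravel();return np.array([x,y]),np.array([vx,vy])
RED=[((0,120,60),(9,255,255)),((172,120,60),(180,255,255))]
def red(c,roi): return mask(c,*RED[0],roi)|mask(c,*RED[1],roi)
YEL=((20,120,100),(35,255,255))
def pts(m): return np.argwhere(m)[:,::-1].astype(float)
E
python3 - <<'E'
import pickle;from h import *
d=pickle.load(open("c0.pkl","rb"));t,s=d["top"],d["side"]
np.set_printoptions(precision=4,suppress=True)
# grey-level profiles across panel front edge (sub-pixel edge rows), cream columns only
S=t["img"].astype(float)
def edge(c,cols,rows,ch):
    out=[]
    for u in cols:
        p=c["img"][rows[0]:rows[1],u,ch].astype(float);hi,lo=np.median(p[:5]),np.median(p[-5:])
        i=np.where(p<(hi+lo)/2)[0][0];out.append((u,rows[0]+i-1+(p[i-1]-(hi+lo)/2)/(p[i-1]-p[i])))
    return np.array(out)
cols=list(range(186,198))+list(range(218,245))+list(range(266,284))
e=edge(t,cols,(190,210),0)
for z in(0,.02):
    c,v=line(ray(t,e,z));print("top front z",z,c,v, np.degrees(np.arctan2(v[1],v[0])))
print("col230 prof",t["img"][194:208,230].tolist())
# side view: edge along columns
out=[]
for r in list(range(245,264))+list(range(288,297)):
    p=s["img"][r,250:285,0].astype(float);hi,lo=np.median(p[:5]),np.median(p[-5:]);i=np.where(p<(hi+lo)/2)[0][0]
    out.append((250+i-1+(p[i-1]-(hi+lo)/2)/(p[i-1]-p[i]),r))
for z in(0,.02):
    c,v=line(ray(s,out,z));print("side front z",z,c,v,np.degrees(np.arctan2(v[1],v[0])))
print("side prof",s["img"][255,258:276].tolist())
y=pts(mask(t,*YEL,(235,135,275,198)));c,v=line(ray(t,y,.02));print("yel top",c,v,np.ptp(ray(t,y,.02),0))
y2=pts(mask(s,*YEL,(200,225,266,250)));c,v=line(ray(s,y2,.02));print("yel side",c,v,len(y),len(y2))
m=red(t,(350,220,420,255));R=ray(t,pts(m),.024);c,v=line(R);print("red top",c,v,len(R),R.min(0),R.max(0))
for k in cv2.connectedComponentsWithStats(m)[3][1:]:print(ray(t,k,.024))
w=pts(mask(t,(0,0,190),(180,40,255),(370,180,405,230)));c,v=line(ray(t,w,.024));print("blade",c,v,len(w))
b=pts(mask(t,(0,0,0),(180,255,50),(375,225,400,250)));print("black",ray(t,b,.062).mean(0),np.ptp(b,0),len(b))
b=pts(mask(s,(0,0,0),(180,255,50),(300,138,322,165)));print("black side",b.mean(0),np.ptp(b,0),ray(s,b.mean(0),.045))
# tape roll, tumbler
ro=pts(mask(t,*YEL,(295,250,340,295)));print("roll",ray(t,ro,.02).mean(0))
print("tumbler",ray(t,[(378,141)],.105))
b=cv2.resize(t["img"][170:260,350:430],None,fx=7,fy=6,interpolation=cv2.INTER_CUBIC);cv2.imwrite("pics/z.png",b[:,:,::-1])
E
```

```text
top front z 0 [0.5841 0.1688] [ 0.076  -0.9971] -85.64391
top front z 0.02 [0.5812 0.1665] [ 0.076  -0.9971] -85.643906
col230 prof [[216, 204, 163], [215, 204, 162], [214, 203, 161], [214, 205, 161], [214, 204, 160], [222, 212, 168], [155, 146, 113], [100, 97, 89], [125, 124, 124], [131, 130, 129], [136, 134, 132], [144, 142, 140], [145, 143, 142], [147, 145, 144]]
side front z 0 [0.5794 0.175 ] [ 0.0803 -0.9968] -85.39546
side front z 0.02 [0.5765 0.1918] [ 0.0803 -0.9968] -85.39546
side prof [[235, 227, 183], [235, 228, 186], [235, 227, 184], [240, 232, 192], [233, 225, 182], [155, 146, 126], [131, 131, 133], [140, 139, 142], [143, 142, 144], [158, 158, 159], [161, 160, 163], [163, 161, 164], [165, 164, 166], [166, 165, 166], [166, 165, 167], [165, 163, 165], [163, 161, 166], [161, 163, 164]]
yel top [0.6719 0.109 ] [0.9967 0.081 ] [0.1665 0.0593 0.    ]
yel side [0.6696 0.1058] [0.9975 0.0703] 797 706
red top [ 0.4743 -0.3003] [0.1437 0.9896] 236 [ 0.4525 -0.3616  0.024 ] [ 0.4971 -0.2431  0.024 ]
[[ 0.4793 -0.2661  0.024 ]]
[[ 0.4679 -0.3436  0.024 ]]
blade [ 0.5607 -0.3173] [ 0.9892 -0.1463] 277
black [ 0.4726 -0.2994  0.062 ] [13. 12.] 137
black side [311.2414 152.2299] [ 9. 11.] [[ 0.4731 -0.2992  0.045 ]]
roll [ 0.3576 -0.0958  0.02  ]
tumbler [[ 0.7575 -0.2682  0.105 ]]
```

View pics/z.png

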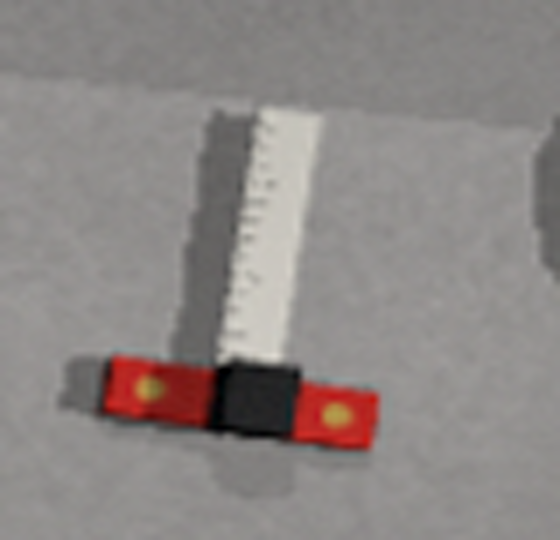

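The crop shows the stock with its black block in the middle and the blade pointing away from the robot, yaw about −8.3°. The block is at (0.473, −0.299). Next I move over it.

Call:
carry_out:
  motion:
    - {"xyz": [0.03,-0.015,0.011],"angular": [0,0,3.4]}
    - {"xyz": [0.06,-0.03,0.022],"angular": [0,0,6.7]}
    - {"xyz": [0.09,-0.0455,0.033],"angular": [0,0,10.1]}
    - {"xyz": [0.12,-0.061,0.044],"angular": [0,0,13.5]}
    - {"xyz": [0.15,-0.076,0.055],"angular": [0,0,16.8]}
    - {"xyz": [0.18,-0.091,0.066],"angular": [0,0,20.2]}
    - {"xyz": [0.21,-0.106,0.077],"angular": [0,0,23.6]}
    - {"xyz": [0.24,-0.1215,0.088],"angular": [0,0,27]}
    - {"xyz": [0.27,-0.137,0.099],"angular": [0,0,30.3]}
    - {"xyz": [0.299,-0.152,0.11],"angular": [0,0,33.7]}
    - {"xyz": [0.299,-0.152,0.11],"angular": [0,0,33.7]}
    - {"xyz": [0.299,-0.152,0.11],"angular": [0,0,33.7]}
  hand: 1

```text
clock: 1.3
position: [0.4729, -0.2986, 0.1208]
ee_rot: [0.997, -0.071, -0.001, -0.0]
ft_force: [-0.4, -1.3, -0.2]
grip_width: 1.004
grasp_force: 0.0
```

Call:
carry_out:
  motion:
    - {"xyz": [0,0,0.025],"angular": [0,0,0]}
    - {"xyz": [0,0,0.05],"angular": [0,0,0]}
    - {"xyz": [0,0,0.07],"angular": [0,0,0]}
    - {"xyz": [0,0,0.083],"angular": [0,0,0]}
    - {"xyz": [0,0,0.09],"angular": [0,0,0]}
    - {"xyz": [0,0,0.09],"angular": [0,0,0]}
    - {"xyz": [0,0,0.09],"angular": [0,0,0]}

```text
clock: 2.0
position: [0.4732, -0.2998, 0.0321]
ee_rot: [0.997, -0.073, 0.001, 0.0]
ft_force: [0.5, -0.2, 0.4]
grip_width: 1.0
grasp_force: 0.0
```

Call:
carry_out:
  motion:
    - {"xyz": [0,0,0],"angular": [0,0,0]}
    - {"xyz": [0,0,0],"angular": [0,0,0]}
    - {"xyz": [0,0,0],"angular": [0,0,0]}
    - {"xyz": [0,0,0],"angular": [0,0,0]}
    - {"xyz": [0,0,0],"angular": [0,0,0]}
    - {"xyz": [0,0,0],"angular": [0,0,0]}
    - {"xyz": [0,0,0],"angular": [0,0,0]}
    - {"xyz": [0,0,0],"angular": [0,0,0]}
    - {"xyz": [0,0,0],"angular": [0,0,0]}
    - {"xyz": [0,0,0],"angular": [0,0,0]}
  hand: 0
  grip_force: 50

```text
clock: 3.0
position: [0.4732, -0.3, 0.032]
ee_rot: [0.997, -0.073, 0.001, 0.001]
ft_force: [-1.1, -1.6, 6.1]
grip_width: 0.367
grasp_force: 51.1
```

Call:
carry_out:
  motion:
    - {"xyz": [0,0,-0.02],"angular": [0,0,0]}
    - {"xyz": [0,0,-0.05],"angular": [0,0,0]}
    - {"xyz": [0,0,-0.08],"angular": [0,0,0]}
    - {"xyz": [0,-0.03,-0.08],"angular": [0,0,-1]}
    - {"xyz": [0,-0.07,-0.08],"angular": [0,0,-2.5]}
    - {"xyz": [0.002,-0.115,-0.08],"angular": [0,0,-4]}
    - {"xyz": [0.003,-0.16,-0.08],"angular": [0,0,-5.5]}
    - {"xyz": [0.004,-0.205,-0.08],"angular": [0,0,-7]}
    - {"xyz": [0.005,-0.25,-0.08],"angular": [0,0,-8.5]}
    - {"xyz": [0.006,-0.295,-0.08],"angular": [0,0,-10]}
    - {"xyz": [0.007,-0.335,-0.08],"angular": [0,0,-11.5]}
    - {"xyz": [0.007,-0.37,-0.08],"angular": [0,0,-12.9]}

```text
clock: 4.2
position: [0.5326, 0.0683, 0.1107]
ee_rot: [0.999, 0.041, -0.001, -0.0]
ft_force: [0.0, 0.9, -3.9]
grip_width: 0.367
grasp_force: 50.6
```

Call:
carry_out:
  motion:
    - {"xyz": [0.007,-0.02,0],"angular": [0,0,0]}
    - {"xyz": [0.007,-0.031,0],"angular": [0,0,0]}
    - {"xyz": [0.007,-0.031,0],"angular": [0,0,0]}
    - {"xyz": [0.007,-0.031,0],"angular": [0,0,0]}
    - {"xyz": [0.007,-0.031,0],"angular": [0,0,0]}

```text
clock: 4.7
position: [0.5378, 0.0954, 0.1111]
ee_rot: [0.999, 0.039, -0.0, 0.0]
ft_force: [0.6, 0.0, -4.4]
grip_width: 0.366
grasp_force: 50.6
```

```bash
cat > look.py <<'E'
from workcell import *;from h import *;import sys
np.set_printoptions(precision=4,suppress=True)
o=get_obs();t=camera("top");s=camera("side");p=np.array(o["position"]);q=o["ee_rot"];psi=2*np.arctan2(q[1],q[0])
print(o["clock"],p,"toolyaw",np.degrees(psi),o["ft_force"],o["grip_width"])
z0=float(sys.argv[1]) # height of square's underside
for n,c in(("top",t),("side",s)):
    g=proj(c,[p[0],p[1],z0+.024])[0].astype(int);r=35
    m=red(c,(g[0]-r,g[1]-r,g[0]+r,g[1]+r));R=ray(c,pts(m),z0+.024);ce,v=line(R);v=v*np.sign(v[1])
    print(n,"stock line",ce,"yaw",np.degrees(np.arctan2(-v[0],v[1])),len(R))
    k=cv2.connectedComponentsWithStats(m);print(k[2][1:,4],ray(c,k[3][1:],z0+.024)[:,:2].tolist())
i=[cv2.resize(c["img"][max(0,a):a+200,b:b+200],(400,400),interpolation=cv2.INTER_CUBIC) for c,a,b in((t,110,150),(s,170,150))]
cv2.imwrite("pics/%s.png"%sys.argv[2],np.hstack(i)[:,:,::-1])
E
python3 look.py 0.08 l1
```

```text
4.7 [0.5378 0.0954 0.1111] toolyaw 4.439888472716636 [ 0.648   0.0348 -4.403 ] 0.36648417501930736Traceback (most recent call last):
  File "look.py", line 8, in <module>
    m=red(c,(g[0]-r,g[1]-r,g[0]+r,g[1]+r));R=ray(c,pts(m),z0+.024);ce,v=line(R);v=v*np.sign(v[1])
                                                                        ~~~~^^^
  File "h.py", line 15, in line
    vx,vy,x,y=cv2.fitLine(np.float32(P[:,:2]),cv2.DIST_HUBER,0,.001,.001).ravel();return np.array([x,y]),np.array([vx,vy])
              ~~~~~~~~~~~^^^^^^^^^^^^^^^^^^^^^^^^^^^^^^^^^^^^^^^^^^^^^^^^
cv2.error: OpenCV(4.12.0) /io/opencv/modules/imgproc/src/linefit.cpp:50: error: (-215:Assertion failed) count > 0 in function 'fitLine2D_wods'
```

The top view is blocked by the arm, so I'll skip any view where the mask comes up empty.

```bash
sed -i 's/;R=ray(c,pts(m),z0+.024);ce,v=line(R)/\n    if m.sum()<255*20: print(n,"hidden"); continue\n    R=ray(c,pts(m),z0+.024);ce,v=line(R)/' look.py; python3 look.py 0.08 l1
```

```text
4.8 [0.5379 0.0958 0.1113] toolyaw 4.454614321446771 [-0.5071  0.1007 -4.3345] 0.3654640615432541
top hidden
side stock line [0.5356 0.1301] yaw 6.333222 150
[150] [[0.5346542760962486, 0.14221806915105062]]
```

View pics/l1.png

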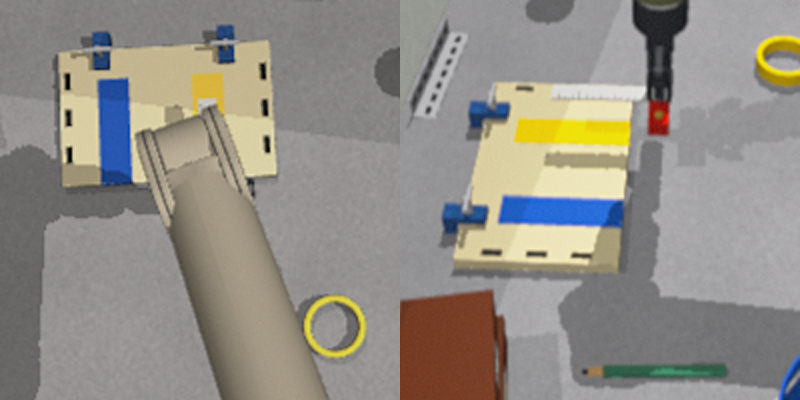

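The side view shows the square held level, with its blade over the panel next to the yellow strip (parallax from its height). The top view is hidden by the arm. I'll lower it to about 3 mm above the bench, then edge forward.

Call:
carry_out:
  motion:
    - {"xyz": [0,-0.001,0.03],"angular": [0,0,0]}
    - {"xyz": [0,-0.001,0.055],"angular": [0,0,0]}
    - {"xyz": [0,-0.001,0.07],"angular": [0,0,0]}
    - {"xyz": [0,-0.001,0.077],"angular": [0,0,0]}
    - {"xyz": [0.01,-0.001,0.077],"angular": [0,0,0]}
    - {"xyz": [0.018,-0.001,0.077],"angular": [0,0,0]}
    - {"xyz": [0.02,-0.001,0.077],"angular": [0,0,0]}
    - {"xyz": [0.02,-0.001,0.077],"angular": [0,0,0]}
    - {"xyz": [0.02,-0.001,0.077],"angular": [0,0,0]}

```text
clock: 5.8
position: [0.5579, 0.0999, 0.0346]
ee_rot: [0.999, 0.04, 0.0, 0.0]
ft_force: [0.4, 0.1, -4.0]
grip_width: 0.365
grasp_force: 50.5
```

```bash
python3 look.py 0.003 l2
python3 - <<'E'
import cv2
from workcell import *
c=camera("side")["img"][190:270,190:300];cv2.imwrite("pics/l3.png",cv2.resize(c,(770,560),interpolation=cv2.INTER_CUBIC)[:,:,::-1])
E
```

```text
5.8 [0.5579 0.0999 0.0346] toolyaw 4.572514296647833 [ 0.3646  0.0649 -4.0318] 0.3654100300636775
top hidden
side stock line [0.5544 0.1449] yaw 4.230535 156
[156] [[0.5543607872489259, 0.14513649192507805]]
```

View pics/l3.png

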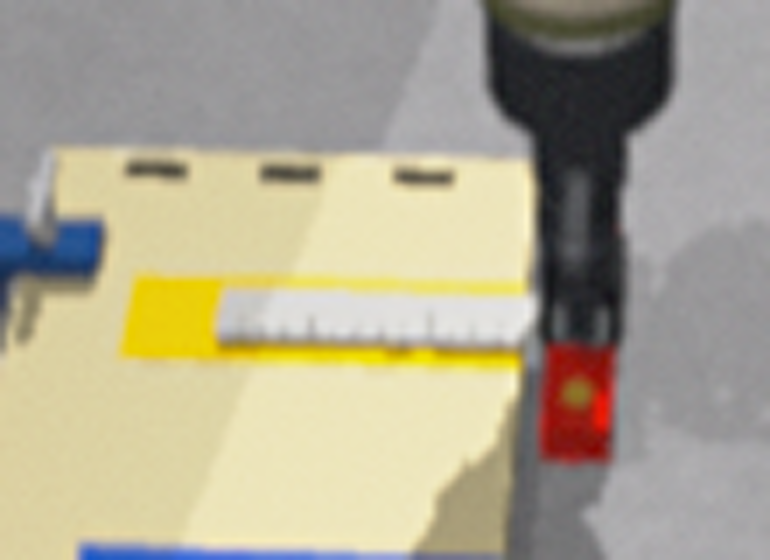

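The square hangs about 3 mm up, with the blade centred on the yellow strip and a gap of about 10 mm to the panel's front face. I'll creep forward and watch the force.

Call:
carry_out:
  motion:
    - {"xyz": [0.003,0,0],"angular": [0,0,0]}
    - {"xyz": [0.006,0,0],"angular": [0,0,0]}
    - {"xyz": [0.008,0,0],"angular": [0,0,0]}
    - {"xyz": [0.008,0,0],"angular": [0,0,0]}
    - {"xyz": [0.008,0,0],"angular": [0,0,0]}

```text
clock: 6.45
position: [0.5657, 0.1005, 0.0342]
ee_rot: [0.999, 0.04, -0.0, 0.0]
ft_force: [-0.5, 0.7, -4.0]
grip_width: 0.364
grasp_force: 50.5
```

Call:
carry_out:
  motion:
    - {"xyz": [0.0005,0,0],"angular": [0,0,0]}
    - {"xyz": [0.001,0,0],"angular": [0,0,0]}
    - {"xyz": [0.001,0,0],"angular": [0,0,0]}
    - {"xyz": [0.001,0,0],"angular": [0,0,0]}

```text
clock: 6.85
position: [0.5667, 0.1006, 0.0343]
ee_rot: [0.999, 0.04, 0.0, 0.0]
ft_force: [-0.5, -0.1, -4.6]
grip_width: 0.367
grasp_force: 50.5
```

Call:
carry_out:
  motion:
    - {"xyz": [0.0005,0,0],"angular": [0,0,0]}
    - {"xyz": [0.001,0,0],"angular": [0,0,0]}
    - {"xyz": [0.001,0,0],"angular": [0,0,0]}
    - {"xyz": [0.001,0,0],"angular": [0,0,0]}

```text
clock: 7.25
position: [0.5677, 0.1006, 0.0343]
ee_rot: [0.999, 0.04, 0.0, 0.0]
ft_force: [-0.3, 0.2, -4.6]
grip_width: 0.365
grasp_force: 50.7
```

Call:
carry_out:
  motion:
    - {"xyz": [0.0005,0,0],"angular": [0,0,0]}
    - {"xyz": [0.001,0,0],"angular": [0,0,0]}
    - {"xyz": [0.001,0,0],"angular": [0,0,0]}
    - {"xyz": [0.001,0,0],"angular": [0,0,0]}

```text
clock: 7.65
position: [0.5679, 0.1006, 0.034]
ee_rot: [0.999, 0.04, -0.001, 0.0]
ft_force: [-5.7, -0.9, -0.9]
grip_width: 0.366
grasp_force: 51.0
```

Call:
carry_out:
  motion:
    - {"xyz": [0.0005,0,0],"angular": [0,0,0]}
    - {"xyz": [0.001,0,0],"angular": [0,0,0]}
    - {"xyz": [0.001,0,0],"angular": [0,0,0]}
    - {"xyz": [0.001,0,0],"angular": [0,0,0]}

```text
clock: 8.05
position: [0.5679, 0.1007, 0.0338]
ee_rot: [0.999, 0.04, -0.002, 0.0]
ft_force: [-7.9, -0.3, 1.2]
grip_width: 0.365
grasp_force: 51.2
```

Contact at x ≈ 0.568, as predicted. I'll ease the push, lower to the bench, press again, and check the moment.

Call:
carry_out:
  motion:
    - {"xyz": [-0.0015,0,0],"angular": [0,0,0]}
    - {"xyz": [-0.0015,0,0.001],"angular": [0,0,0]}
    - {"xyz": [-0.0015,0,0.002],"angular": [0,0,0]}
    - {"xyz": [-0.0015,0,0.003],"angular": [0,0,0]}
    - {"xyz": [-0.0015,0,0.003],"angular": [0,0,0]}
    - {"xyz": [-0.0015,0,0.003],"angular": [0,0,0]}

```text
clock: 8.65
position: [0.5679, 0.1007, 0.0321]
ee_rot: [0.999, 0.04, -0.0, 0.0]
ft_force: [-10.4, -1.5, 8.9]
grip_width: 0.369
grasp_force: 52.4
```

Call:
carry_out:
  motion:
    - {"xyz": [0.001,0,0],"angular": [0,0,0]}
    - {"xyz": [0.002,0,0],"angular": [0,0,0]}
    - {"xyz": [0.002,0,0],"angular": [0,0,0]}
    - {"xyz": [0.002,0,0],"angular": [0,0,0]}

```text
clock: 9.05
position: [0.5679, 0.1007, 0.0321]
ee_rot: [0.999, 0.04, -0.002, 0.001]
ft_force: [-21.9, -3.3, 20.4]
grip_width: 0.365
grasp_force: 53.8
```

```bash
python3 look.py 0 l4; python3 -c "
from workcell import *
print(get_obs()['torque'])"
```

```text
9.05 [0.5679 0.1007 0.0321] toolyaw 4.572127123444496 [-21.9043  -3.2689  20.403 ] 0.3653229641617241
top hidden
side stock line [0.5644 0.1446] yaw 6.0753207 146
[146] [[0.5643571419851762, 0.14475935788786587]]
[-0.65214919  4.56820665 -0.1841616 ]
```

Seated on the bench and pressed flush, with almost no moment about the vertical. I'll ease off and release.

Call:
carry_out:
  motion:
    - {"xyz": [-0.0025,0,-0.001],"angular": [0,0,0]}
    - {"xyz": [-0.0025,0,-0.001],"angular": [0,0,0]}
    - {"xyz": [-0.0025,0,-0.001],"angular": [0,0,0]}

```text
clock: 9.45
position: [0.5678, 0.1006, 0.0323]
ee_rot: [0.999, 0.04, 0.0, 0.0]
ft_force: [-3.3, -0.4, -3.0]
grip_width: 0.361
grasp_force: 50.9
```

Call:
carry_out:
  motion:
    - {"xyz": [0,0,0],"angular": [0,0,0]}
    - {"xyz": [0,0,0],"angular": [0,0,0]}
    - {"xyz": [0,0,0],"angular": [0,0,0]}
    - {"xyz": [0,0,0],"angular": [0,0,0]}
    - {"xyz": [0,0,0],"angular": [0,0,0]}
    - {"xyz": [0,0,0],"angular": [0,0,0]}
    - {"xyz": [0,0,0],"angular": [0,0,0]}
    - {"xyz": [0,0,0],"angular": [0,0,0]}
  hand: 1

```text
clock: 10.25
position: [0.5677, 0.1007, 0.0323]
ee_rot: [0.999, 0.04, 0.0, 0.0]
ft_force: [-0.1, -0.3, -0.2]
grip_width: 0.999
grasp_force: 0.0
```

Call:
carry_out:
  motion:
    - {"xyz": [0,0,-0.01],"angular": [0,0,0]}
    - {"xyz": [0,0,-0.03],"angular": [0,0,0]}
    - {"xyz": [0,0,-0.06],"angular": [0,0,0]}
    - {"xyz": [0,0,-0.1],"angular": [0,0,0]}
    - {"xyz": [0,0.04,-0.13],"angular": [0,0,0]}
    - {"xyz": [0,0.08,-0.15],"angular": [0,0,0]}
    - {"xyz": [0,0.12,-0.16],"angular": [0,0,0]}
    - {"xyz": [0,0.16,-0.16],"angular": [0,0,0]}
    - {"xyz": [0,0.2,-0.16],"angular": [0,0,0]}
    - {"xyz": [0,0.24,-0.16],"angular": [0,0,0]}
    - {"xyz": [0,0.26,-0.16],"angular": [0,0,0]}
    - {"xyz": [0,0.26,-0.16],"angular": [0,0,0]}

```text
clock: 11.45
position: [0.5879, -0.1629, 0.1928]
ee_rot: [0.999, 0.037, 0.0, 0.001]
ft_force: [-0.1, 0.4, 0.3]
grip_width: 0.997
grasp_force: 0.0
```

```bash
sed -i 's/^p_//; s/p=np.array(o\["position"\]);/p=np.array([.568,.1007,0]);/' look.py; python3 look.py 0 l5
```

```text
11.45 [0.568  0.1007 0.    ] toolyaw 4.256534654958082 [-0.1395  0.4413  0.3103] 0.9973793892069124
top stock line [0.568  0.1019] yaw 4.360909 247
[123 124] [[0.570900436815293, 0.06464164230420501], [0.5651981170357248, 0.1389076236448603]]
side stock line [0.5651 0.1329] yaw 4.121094 167
[ 18 149] [[0.5707692148286451, 0.04478016697282028], [0.5643507189301855, 0.14374585477166169]]
```

View pics/l5.png

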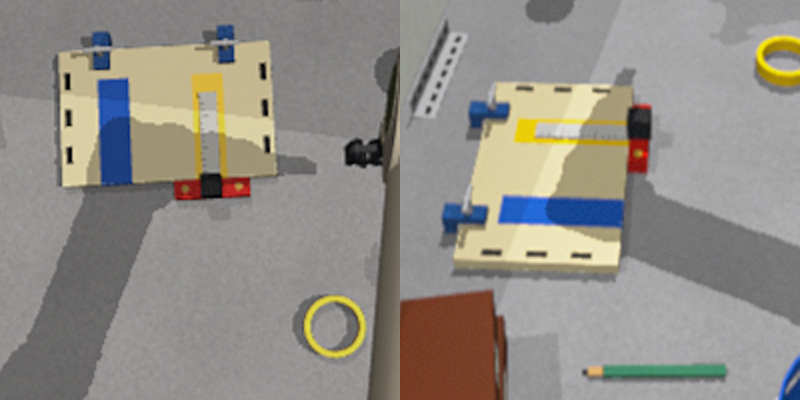

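Both views show the square flush along the front edge, yaw 4.4° against the panel's 4.4–4.6°. The blade is centred on the yellow tape, the roll and pencil haven't moved, and the gripper is clear. Handing in.

```bash
python3 -c "
from workcell import *
print(hand_in())"
```

```text
the job is handed in; nothing more can be done
None
```

The try square lies flush along the panel's front edge with its blade centred on the yellow tape, released with the gripper clear, and the job is handed in at about 11.5 s; the final pictures show the roll and pencil unmoved, but the tumbler was not re-checked and the hand-in returned no verdict.

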